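# Clamp the cracked stock tray together with the one-hand bar clamp

## Task

The small red stock tray has cracked in two and the break is freshly glued; its halves lie between the jaws of the one-hand bar clamp on the bench. Pump the clamp's orange trigger against the handle, letting it spring out between squeezes, until the jaws have shut the crack and press the tray together snugly, but squeeze lightly, as too hard a grip caves in the thin walls. Finish while holding: keep the trigger squeezed and do not let go, with the tray flat on the bench and the tin, jar and glue bottle left alone.

Things in the scene. Friction and masses are not known exactly. Their poses are not given: they have to be found in the camera images.
- clamp: One-hand bar clamp lying loose on its side, 0.55 kg, at most 34 mm high; it may slide as it is pumped. Origin: on the bench under the middle of the toothed steel bar (320 x 18 x 6 mm, 16 mm up), level with the fixed jaw's pad face. +y: along the bar to the sliding jaw (the fixed jaw reaches to y -38, the bar to 285 mm). +x: where the jaws point; -x: where handle and trigger point.
- squeeze (a point): Where to squeeze, along y, one finger before the orange trigger (-y) and one behind the black handle (+y): on the sliding jaw, moves with it; midway between their outer faces when released, 56 mm to -x of the bar, 16 mm up. Axes as the clamp's. Over both outer faces: 62 mm released, 34 mm fully squeezed. The trigger is 18 mm high, the handle 28 mm. The 32 mm high housing begins 32 mm to +x.
- trigger (a joint): Trigger, rad: 0 released (a spring returns it), 0.40 fully squeezed, leaning forward 0.25 rad when released. With the jaw running free it takes 3 to 7 N at the squeeze point; finger force beyond that reaches the jaws up to 2.4 times as large, less what the clamp loses by rubbing on bench and fingers: a grip of 20 to 30 N presses the tray with 8 to 55 N and stalls the trigger there, short of a full squeeze.
- jaw (a joint): Sliding jaw, m: 0 fully open (165 mm between the pad faces), grows as it advances to the fixed jaw; opening = 165 mm - joint. A full squeeze moves it about 11 mm. When the trigger is let out the ratchet keeps it there, less 2 mm at most.
- jaw_face (a point): Middle of the face of the sliding jaw's orange pad (24 mm wide, 20 mm high), 17 mm above the bench, 74 mm to +x of the bar's middle. Each jaw has such a pad; both are soft: each gives 1 mm for every 10 N, up to 6 mm.
- half_jaw: Half of the red tray on the sliding jaw's side, loose, about 0.1 kg: 110 mm along x, 60 mm along y, 50 mm high, open on top and at the crack, walls 4 mm; origin under its middle. Its end wall, which the sliding pad meets, is its +y side; its broken edge is its -y side. Walls are spoilt by more than 80 N.
- half_stop: The other half, the mirror image, on the fixed jaw's side: end wall at -y, broken edge at +y; origin under its middle. Closed, the whole tray is 120 mm long along y.
- half_jaw_seam (a point): Middle of half_jaw's broken edge, 15 mm up. In the frame of half_stop its y is 30 mm when the crack is closed.
- tin: Food tin with a yellow label, 74 mm across and 110 mm high, loose bystander; origin under its middle.
- jar: Glass jar with a yellow lid, 68 mm across and 100 mm high, loose bystander; origin under its middle.
- glue: Small white glue bottle with a blue label and red cap, 38 mm across and 110 mm high, loose bystander; origin under its middle.
There are look-alikes about, which are no part of the job. Leave any pink or purple look-alike of the half_stop alone.

How it is judged:
By the outcome, as a careful person would: the job done as asked, in the order asked, and still so for the second after the job is handed in, while the arm keeps its last pose, push and grip.
It also fails if it takes over 45 s, if anything falls off the work surface, if the arm or the gripper's body presses on something with over 40 N, if the wrist force passes 120 N, or if a joint passes its speed limit or range.

## Robot

A 7-joint arm with a two-finger parallel gripper is mounted at the origin on the work surface. World frame = base frame: x ahead of the robot, y to its left, z up, the work surface at z = 0. Lengths are in m, angles in rad, forces in N, time in s.
With the tool pointing down it reaches from about 0.4 to 0.85 m from the base axis. Payload 4.5 kg.
Tool frame: the origin (TCP) lies on the centre line of the jaws, within the pads' length; the fingertips stand 11 mm ahead of it and the grasp point (between the pads) lies 8 mm behind it (robot.tcp_to_tips is the distance from the TCP to the fingertips, in m); z points along the fingers, y is the line along which they close (so a half turn about z gives the same grasp; the last joint's range is limited). The gripper opens to 85 mm and grips with 20 to 120 N. Pads are 22 mm wide; open, the fingers measure 114 mm over their backs; the gripper's body (76 mm by 85 mm) begins 54 mm behind the grasp point. The pads swing forward as they close: fully open they stand 13 mm farther back than shut.
Start: joints at [-1.099, 0.689, -0.195, 1.565, 0.157, 0.902, -0.215], TCP at [0.265, 0.566, 0.242] pointing down, gripper open.
Joint ranges: [-3.01, 3.01], [-0.46, 2.08], [-1.47, 1.51], [0.13, 2.56], [-1, 4.14], [0.04, 2.09], [-2.66, 2.66]. Speed limits (rad/s): [2.57, 2.57, 3.14, 3.14, 3.14, 3.14, 3.14].

## Interface

Orientations are given as a rotation vector (axis times angle).
In Python, from workcell import observe, cams, job, robot gives the robot as it stands. The module is installed in compiled form; this text tells all that it offers.
- The arm moves only by the shell command python3 -m jog 'ROWS' [FORCE]. ROWS is JSON, a list of rows, each an object with "xyz": the shift along the tool's x, y, z in mm, a list of three; "twist": the turn about the tool's z in rad; "grip": the closure in counts, from 0 (fully open) to 255 (shut). A call has 1 to 5 rows; each row is the pose to reach, as a shift and turn from the pose commanded when the call began, along the tool's axes at that moment; what a row does not reach only later rows make up. A row lasts 1/10 s, in which the tool goes at most 50 mm and 8.59 degrees, less where a joint would pass 70% of its speed; a pose out of reach is approached as far as the arm can. A call with a gripper value outside its range is refused whole. The fingers move at their own pace and stop on an object; FORCE is the grip in N (left out, the last holds). Time passes only in rows, so rows that repeat a pose let the fingers close. It gives the time, the measured TCP pose, the force, the opening and the grip force at its end, in the units of the state.
- observe(): the state, without advancing time (a new reading comes with each control period).
- cams.get_image(name): name is "scene" or "side" or "wrist"; returns the picture (480x640x3 uint8, blue, green, red); there is no depth.
- cams.get_calibration(name): a dict with "fx", "fy", "cx", "cy" (pixels), "world_from_camera" (4x4, takes a point from camera to world coordinates). Camera axes: x right, y down, z forward; pixel columns grow to the right and rows downward; lengths in m; the calibration is good to about 2 mm. The wrist camera is an equidistant fisheye: a pixel r from the principal point sees the ray r / f radians off the axis. A picture is of the moment at which its call begins: read the wrist's pose just before it. get_calibration takes no time and is no camera call; for the wrist camera it gives the pose at the moment of the call.
- job.job_done(): hands the job in; it is judged then, once.
The state is a dict: "t": time; "joint_pos": joint angles; "joint_vel": joint speeds; "joint_torque": joint torques, N m; "tool_pos": TCP position; "orientation": TCP orientation; "wrist_force": force on the tool from outside, world axes, zero at the start; "wrist_torque": the same for the moment, N m; "gripper_width": finger opening in m; "finger_force": force on a finger pad.
Only numpy, scipy, OpenCV 4.12 (cv2) and the standard library are available. Lean on these libraries where they do the work, as an engineer would, in place of code of your own. Each camera call takes 0.05 s, during which the arm holds its last target. There are 200 camera calls.

## Working session

There is one attempt and no reset: what is moved stays moved. The work goes in short steps, Python scripts to look and compute and a shell command to move; the robot and the scene stay as the last step left them, time stands still between calls to the robot, and variables do not carry over. Pictures are saved under pics/ and viewed, at most 10 in all, crops included, and the job is handed in when it is done.

```bash
mkdir -p pics
python3 - <<'E'
from workcell import observe, cams
import cv2
for n in ("scene","side"):
    cv2.imwrite(f"pics/{n}0.png",cams.get_image(n))
    c=cams.get_calibration(n);print(n,c["fx"],c["fy"],c["cx"],c["cy"]);print(c["world_from_camera"])
s=observe();print(s["t"],s["tool_pos"],s["orientation"],s["gripper_width"])
E
```

```text
scene 600.4141120530653 600.4141120530653 306.3005924383904 237.15379685167775
[[ 0.79294959  0.47055792 -0.38704805  1.03755246]
 [ 0.60928214 -0.60979536  0.50687759 -0.54989624]
 [ 0.00249515 -0.63774984 -0.77023952  0.82536561]
 [ 0.          0.          0.          1.        ]]
side 597.526476621902 597.526476621902 321.12742227840965 244.5843543965243
[[ 7.20576443e-01 -5.08937761e-01  4.70905452e-01  1.74011750e-01]
 [-6.93374984e-01 -5.29734383e-01  4.88479902e-01 -5.04379176e-01]
 [ 8.48941337e-04 -6.78501171e-01 -7.34598829e-01  7.51101731e-01]
 [ 0.00000000e+00  0.00000000e+00  0.00000000e+00  1.00000000e+00]]
0.1 [0.26477116 0.56550095 0.24156193] [-6.82090904e-01 -3.06640584e+00  2.62994293e-03] 0.08583536615919189
```

View pics/scene0.png

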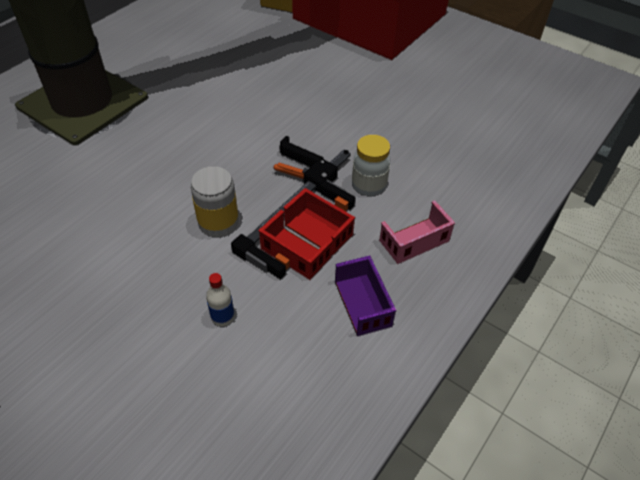

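View pics/side0.png

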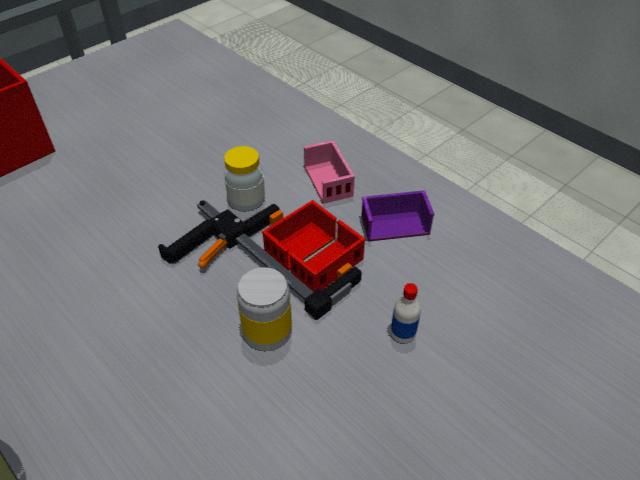

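The scene picture shows the clamp: trigger at (288,169), handle (300,152), sliding pad (343,203), fixed pad (282,260), and red halves around (307,230). In the side picture the trigger is at (212,252), the handle at (190,240), and the pads at (277,216) and (346,270).
Things that could be confused in the scene picture: the red tray halves at (325,215) and (290,245), the pink half (417,235), the purple half (365,295) and the big red box (370,20). The red pair between the jaws is the one I want. For orange, only the trigger at (288,169) is long; the other two blobs are pads.

```bash
cat > h.py <<'E'
import numpy as np, cv2
from workcell import cams, observe
def ray(n,px,c=None):
    c=c or cams.get_calibration(n);M=np.array(c["world_from_camera"])
    d=np.array([(px[0]-c["cx"])/c["fx"],(px[1]-c["cy"])/c["fy"],1.])
    if n=="wrist":
        r=np.hypot(*d[:2]);d=np.array([*(d[:2]/r*np.sin(r)),np.cos(r)]) if r>0 else d
    return M[:3,3],M[:3,:3]@d
def plane(n,px,z,c=None):
    o,d=ray(n,px,c);return o+d*(z-o[2])/d[2]
def mask(im,lo,hi):
    return cv2.inRange(cv2.cvtColor(im,cv2.COLOR_BGR2HSV),lo,hi)
def blobs(m,amin):
    n,l,s,c=cv2.connectedComponentsWithStats(m)
    return [(s[i][4],c[i],s[i][:4],l==i) for i in range(1,n) if s[i][4]>=amin]
E
python3 - <<'E'
from h import *
for n in("scene","side"):
    im=cv2.imread(f"pics/{n}0.png")
    for a,c,b,m in blobs(mask(im,(7,150,90),(17,255,255)),20):
        print(n,a,c.round(1),b,plane(n,c,.024).round(4))
im=cv2.imread("pics/side0.png")[150:330,150:390];im2=cv2.imread("pics/scene0.png")[120:300,220:460]
cv2.imwrite("pics/crop.png",np.vstack([cv2.resize(i,None,fx=1.66,fy=1.66,interpolation=cv2.INTER_CUBIC) for i in(im,im2)]))
E
```

```text
scene 168 [288.1 168.6] [274 163  29  13] [0.5034 0.0913 0.024 ]
scene 61 [341.3 200.4] [335 196  13   9] [0.6324 0.0855 0.024 ]
scene 79 [281.9 257.9] [275 253  14  11] [ 0.6299 -0.0835  0.024 ]
side 98 [276.  215.6] [270 210  13  15] [0.6312 0.0826 0.024 ]
side 283 [211.  252.2] [199 238  28  30] [0.4984 0.0918 0.024 ]
side 91 [344.3 268. ] [337 263  15  11] [ 0.6316 -0.0833  0.024 ]
```

View pics/crop.png

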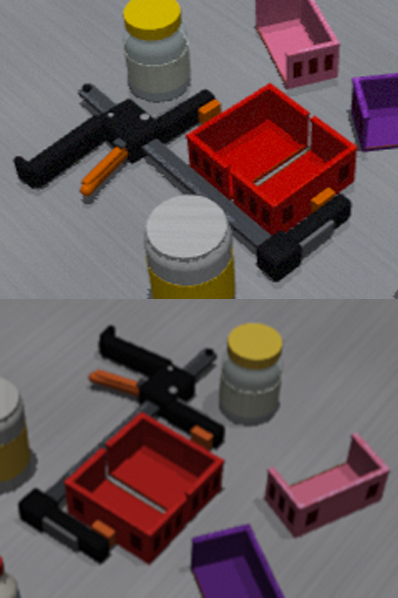

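Choice confirmed in the crop: the two plain red halves sit between the jaws, the orange trigger is on the near side of the black handle, and pink and purple are well apart. Now I'll get the handle, tin and jar positions, and the tool yaw.

Run:
```python
from h import *
from scipy.spatial.transform import Rotation as R
for n in("scene","side"):
    im=cv2.imread(f"pics/{n}0.png")
    for nm,lo,hi,z in(("trig",(7,150,90),(17,255,255),.025),("handle",(0,0,0),(179,255,48),.030)):
        m=mask(im,lo,hi);ys,xs=np.nonzero(m)
        P=np.array([plane(n,p,z) for p in zip(xs,ys)])
        for x in(.49,.501,.512):
            k=(abs(P[:,0]-x)<.003)&(P[:,1]>.06)&(P[:,1]<.18)
            if k.any(): print(n,nm,x,P[k,1].min().round(4),P[k,1].max().round(4),k.sum())
    for nm,lo,hi,z in(("yel",(20,120,80),(32,255,255),.0),):
        for a,c,b,m in blobs(mask(im,lo,hi),80):print(n,"yellow",a,c.round(),b, plane(n,c,.04).round(3),plane(n,c,.095).round(3))
s=observe();print(R.from_rotvec(s["orientation"]).as_matrix().round(3))
```

```text
scene trig 0.49 0.0778 0.0955 21
scene trig 0.501 0.0827 0.0983 19
scene trig 0.512 0.0864 0.0998 17Traceback (most recent call last):
  File "<stdin>", line 7, in <module>
  File "h.py", line 10, in plane
    o,d=ray(n,px,c);return o+d*(z-o[2])/d[2]
        ~~~^^^^^^^^
  File "h.py", line 4, in ray
    c=c or cams.get_calibration(n);M=np.array(c["world_from_camera"])
           ~~~~~~~~~~~~~~~~~~~~^^^
ValueError: time passes only in moves, steps and waits
```

```bash
sed -i 's/^def ray/from functools import lru_cache\ncal=lru_cache(None)(lambda n:cams.get_calibration(n))\ndef ray/; s/c or cams.get_calibration(n)/c or cal(n)/' h.py
python3 - <<'E'
from h import *
from scipy.spatial.transform import Rotation as R
for n in("scene","side"):
    im=cv2.imread(f"pics/{n}0.png")
    for nm,lo,hi,z in(("trig",(7,150,90),(17,255,255),.025),("handle",(0,0,0),(179,255,48),.030)):
        m=mask(im,lo,hi);ys,xs=np.nonzero(m)
        P=np.array([plane(n,p,z) for p in zip(xs,ys)])
        for x in(.49,.501,.512):
            k=(abs(P[:,0]-x)<.003)&(P[:,1]>.06)&(P[:,1]<.18)
            if k.any(): print(n,nm,x,P[k,1].min().round(4),P[k,1].max().round(4),k.sum())
    for a,c,b,m in blobs(mask(im,(20,120,80),(32,255,255)),80):print(n,"yellow",a,c.round(),b, plane(n,c,.04).round(3),plane(n,c,.095).round(3))
s=observe();print(R.from_rotvec(s["orientation"]).as_matrix().round(3))
E
```

```text
scene trig 0.49 0.0778 0.0955 21
scene trig 0.501 0.0827 0.0983 19
scene trig 0.512 0.0864 0.0998 17
scene handle 0.49 0.1104 0.1471 40
scene handle 0.501 0.0643 0.1485 49
scene handle 0.512 0.0692 0.1499 48
scene yellow 598 [373. 146.] [357 135  33  23] [0.605 0.229 0.04 ] [0.636 0.174 0.095]
side trig 0.49 0.0819 0.0981 28
side trig 0.501 0.0844 0.0996 26
side trig 0.512 0.0869 0.1023 27
side handle 0.49 0.1138 0.1495 59
side handle 0.501 0.1143 0.1499 57
side handle 0.512 0.1154 0.1514 55
side yellow 807 [241. 160.] [224 146  35  28] [0.672 0.227 0.04 ] [0.634 0.171 0.095]
side yellow 1108 [267. 328.] [239 305  52  39] [ 0.46  -0.095  0.04 ] [ 0.438 -0.127  0.095]
[[-0.906  0.424 -0.001]
 [ 0.424  0.906 -0.002]
 [-0.    -0.002 -1.   ]]
```

```bash
python3 -m jog '[{"xyz":[-38,-29,0],"twist":-0.1,"grip":0},{"xyz":[-76,-58,0],"twist":-0.2,"grip":0},{"xyz":[-114,-87,0],"twist":-0.3,"grip":0},{"xyz":[-152,-116,0],"twist":-0.4,"grip":0},{"xyz":[-190,-145,0],"twist":-0.438,"grip":0}]' 20
```

```text
t: 0.6
tool_pos: [0.3761, 0.3522, 0.242]
orientation: [0.005, -3.141, 0.001]
wrist_force: [0.7, -0.3, -0.2]
gripper_width: 0.0854
finger_force: 0.0
```

```bash
python3 -m jog '[{"xyz":[-22,-42,10],"twist":0,"grip":0},{"xyz":[-44,-84,22],"twist":0,"grip":0},{"xyz":[-66,-126,34],"twist":0,"grip":0},{"xyz":[-88,-168,46],"twist":0,"grip":0},{"xyz":[-110,-210,60],"twist":0,"grip":0}]' && python3 -m jog '[{"xyz":[-15,-25,20],"twist":0,"grip":0},{"xyz":[-15,-25,40],"twist":0,"grip":0},{"xyz":[-15,-25,52],"twist":0,"grip":0},{"xyz":[-15,-25,52],"twist":0,"grip":0}]'
python3 - <<'E'
from h import *
c=cams.get_calibration("wrist");im=cams.get_image("wrist");cv2.imwrite("pics/w1.png",im)
np.savez("w1.npz",**c)
print(c)
E
```

```text
t: 1.1
tool_pos: [0.4863, 0.1425, 0.1818]
orientation: [-0.001, 3.141, 0.0]
wrist_force: [0.8, 0.3, 0.5]
gripper_width: 0.0852
finger_force: 0.0
t: 1.5
tool_pos: [0.4992, 0.1196, 0.1289]
orientation: [0.002, -3.138, 0.001]
wrist_force: [-0.1, 0.6, 1.4]
gripper_width: 0.0855
finger_force: 0.0
{'fx': 371.64829954431775, 'fy': 371.64829954431775, 'cx': 322.02311570813293, 'cy': 247.966049397052, 'world_from_camera': array([[-3.46917193e-03,  9.58120534e-01,  2.86344210e-01,
         4.26909544e-01],
       [ 9.99993977e-01,  3.29435673e-03,  1.09225259e-03,
         1.19703486e-01],
       [ 1.03189662e-04,  2.86346274e-01, -9.58126192e-01,
         2.60714979e-01],
       [ 0.00000000e+00,  0.00000000e+00,  0.00000000e+00,
         1.00000000e+00]])}
```

View pics/w1.png

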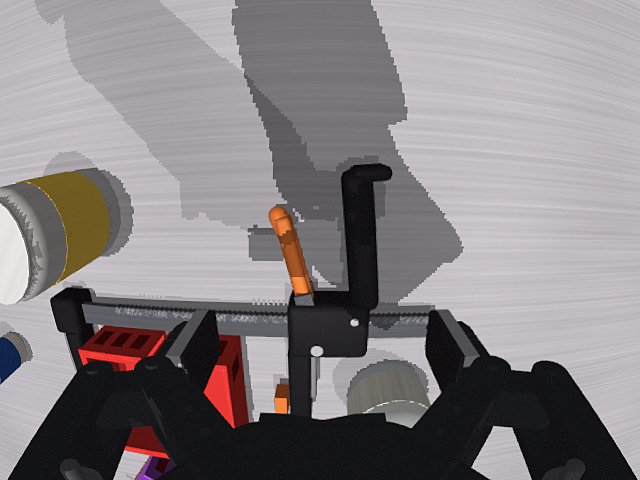

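The wrist picture shows the trigger from (278,213) to (302,295), the handle with outer edge from (375,180) to (378,305), the bar near row 317, and the tin off to the left at (80,230).

```bash
cat > wm.py <<'E'
from h import *
def meas(name,show=True):
    c=cams.get_calibration("wrist");im=cams.get_image("wrist");cv2.imwrite(name,im);return rep(im,c)
def rep(im,c):
    t=mask(im,(5,150,90),(18,255,255));b=[x for x in blobs(t,150)];b.sort(key=lambda x:x[1][1])
    for a,ct,bb,m in b: print("orange",a,ct.round(),plane("wrist",ct,.025,c).round(4)[:2])
    d=mask(im,(0,0,0),(179,255,55))
    for nm,mm,z in(("trig",b[0][3].astype(np.uint8),.025),("black",d,.030)):
        ys,xs=np.nonzero(mm);k=(ys>150)&(ys<310)&(xs>200)&(xs<440);P=np.array([plane("wrist",p,z,c) for p in zip(xs[k],ys[k])])
        for x in(.49,.501,.512):
            q=np.sort(P[abs(P[:,0]-x)<.0015,1])
            if len(q)>3: print(nm,x,q[0].round(4),q[-1].round(4))
E
python3 - <<'E'
from wm import *
c=dict(np.load("w1.npz"));im=cv2.imread("pics/w1.png");rep(im,c)
for px,z in(((200,313),.019),((420,318),.019),((281,398),.027),((376,240),.030)):print(px,plane("wrist",px,z,c).round(4))
E
```

```text
orange 1635 [291. 250.] [0.4986 0.0991]
orange 363 [281. 399.] [0.6247 0.0876]
trig 0.49 0.0903 0.1035
trig 0.501 0.094 0.1066
trig 0.512 0.0964 0.1092
black 0.49 0.1347 0.1543
black 0.501 0.1363 0.1555
black 0.512 0.1372 0.1567
(200, 313) [0.5506 0.0282 0.019 ]
(420, 318) [0.5535 0.1934 0.019 ]
(281, 398) [0.6222 0.0876 0.027 ]
(376, 240) [0.4903 0.1549 0.03  ]
```

```bash
python3 -m jog '[{"xyz":[0,5,30],"twist":0,"grip":0},{"xyz":[0,5,60],"twist":0,"grip":0},{"xyz":[0,5,75],"twist":0,"grip":0},{"xyz":[0,5,75],"twist":0,"grip":0},{"xyz":[0,5,75],"twist":0,"grip":0}]'
python3 - <<'E'
from wm import *
meas("pics/w2.png")
E
```

```text
t: 2.05
tool_pos: [0.501, 0.1254, 0.0562]
orientation: [-0.003, 3.14, 0.001]
wrist_force: [0.9, 1.0, 0.4]
gripper_width: 0.0854
finger_force: 0.0
orange 3094 [268. 287.] [0.4972 0.0997]
trig 0.49 0.0911 0.1049
trig 0.501 0.0944 0.1074
black 0.49 0.1352 0.1547
black 0.501 0.1359 0.1554
```

View pics/w2.png

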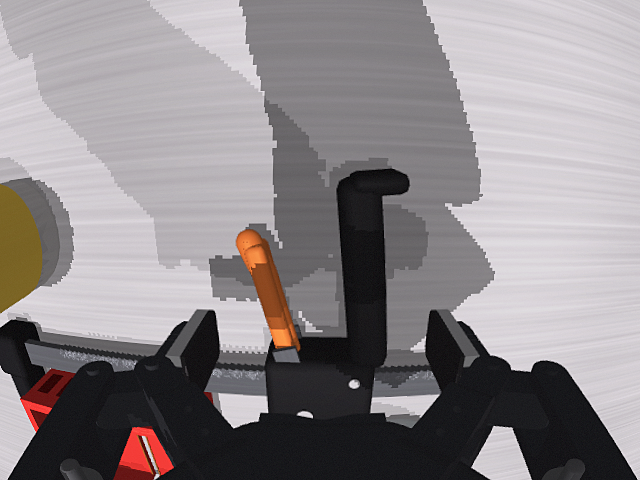

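Picture w2: the fingers at columns about 215 and 430 straddle the trigger (260,290) and handle (360,260). Middle of the two outer faces at y≈0.125, so I descend and squeeze.

```bash
python3 -m jog '[{"xyz":[0,0,20],"twist":0,"grip":0},{"xyz":[0,0,42],"twist":0,"grip":0},{"xyz":[0,0,42],"twist":0,"grip":0},{"xyz":[0,0,42],"twist":0,"grip":0}]' 20 && python3 -m jog '[{"xyz":[0,0,0],"twist":0,"grip":170},{"xyz":[0,0,0],"twist":0,"grip":170},{"xyz":[0,0,0],"twist":0,"grip":170},{"xyz":[0,0,0],"twist":0,"grip":170},{"xyz":[0,0,0],"twist":0,"grip":170}]' 20 && python3 -m jog '[{"xyz":[0,0,0],"twist":0,"grip":170},{"xyz":[0,0,0],"twist":0,"grip":170},{"xyz":[0,0,0],"twist":0,"grip":170},{"xyz":[0,0,0],"twist":0,"grip":170},{"xyz":[0,0,0],"twist":0,"grip":170}]' 20
python3 - <<'E'
from wm import *
meas("pics/w3.png");im=cams.get_image("side")
cv2.imwrite("pics/s3.png",im)
for a,c,b,m in blobs(mask(im,(7,150,90),(17,255,255)),20):print(a,c.round(1),b,plane("side",c,.024).round(4))
cv2.imwrite("pics/c3.png",np.vstack([cv2.imread("pics/w3.png")[:,40:600],cv2.resize(im[150:330,130:410],(560,360))])[:,:][::1] if 0 else np.hstack([cv2.resize(cv2.imread("pics/w3.png"),(400,300)),cv2.resize(im[150:330,150:390],(400,300))]))
E
```

```text
t: 2.5
tool_pos: [0.501, 0.1246, 0.0143]
orientation: [-0.001, 3.141, 0.001]
wrist_force: [0.3, -0.2, -0.3]
gripper_width: 0.0856
finger_force: 0.0
t: 3.0
tool_pos: [0.5021, 0.1275, 0.0152]
orientation: [-0.004, 3.137, 0.009]
wrist_force: [-0.4, 3.9, 8.9]
gripper_width: 0.0367
finger_force: 20.5
t: 3.5
tool_pos: [0.5021, 0.1276, 0.0152]
orientation: [-0.004, 3.137, 0.009]
wrist_force: [-0.9, 5.0, 9.2]
gripper_width: 0.0365
finger_force: 20.5
orange 4369 [294. 325.] [0.4959 0.1173]
trig 0.49 0.1135 0.1249
65 [280.5 216.5] [274 212  14  11] [0.6352 0.0756 0.024 ]
26 [221.1 241.8] [216 239  10   7] [0.5244 0.0989 0.024 ]
41 [317.8 248.1] [303 238  31  21] [ 0.6307 -0.0227  0.024 ]
108 [194.4 252. ] [188 245  13  14] [0.4791 0.111  0.024 ]
103 [344.7 268.8] [338 263  15  13] [ 0.6308 -0.0849  0.024 ]
```

View pics/c3.png

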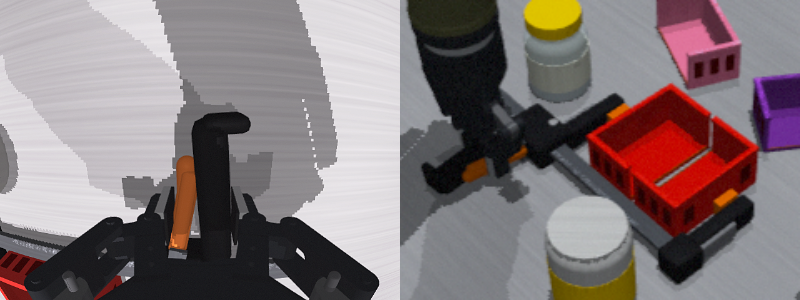

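The trigger squeezed fully (36.5 mm) and the jaw advanced: sliding pad moved from y 0.083 to 0.076, with the tray undisturbed. Next: open, follow the jaw, squeeze again.

```bash
python3 -m jog '[{"xyz":[0,0,0],"twist":0,"grip":0},{"xyz":[0,0,0],"twist":0,"grip":0},{"xyz":[0,0,-2],"twist":0,"grip":0},{"xyz":[0,-6,-2],"twist":0,"grip":0},{"xyz":[0,-11,-2],"twist":0,"grip":0}]' 20 && python3 -m jog '[{"xyz":[0,0,0],"twist":0,"grip":0},{"xyz":[0,0,0],"twist":0,"grip":0}]'
python3 - <<'E'
from wm import *
meas("pics/w4.png");im=cams.get_image("side")
for a,c,b,m in blobs(mask(im,(7,150,90),(17,255,255)),20):print(a,c.round(1),b,plane("side",c,.024).round(4))
E
```

```text
t: 4.1
tool_pos: [0.5004, 0.1128, 0.0153]
orientation: [0.0, -3.141, -0.0]
wrist_force: [0.4, 3.6, 1.1]
gripper_width: 0.0854
finger_force: 3.1
t: 4.3
tool_pos: [0.5006, 0.1129, 0.0152]
orientation: [-0.0, -3.141, 0.0]
wrist_force: [-0.2, 0.9, 0.3]
gripper_width: 0.0854
finger_force: 0.0
orange 4725 [279. 326.] [0.495  0.0971]
75 [278.2 217.1] [272 212  14  12] [0.6314 0.0772 0.024 ]
42 [317.7 248.1] [302 238  32  21] [ 0.6306 -0.0227  0.024 ]
146 [205.1 259. ] [198 249  15  20] [0.4826 0.0865 0.024 ]
103 [340.  270.9] [333 265  16  14] [ 0.6223 -0.0828  0.024 ]
```

Run:
```python
from wm import *
im=cams.get_image("side")
cv2.imwrite("pics/c4.png",np.hstack([cv2.resize(cv2.imread("pics/w4.png")[150:450,120:520],(400,300)),cv2.resize(im[150:330,150:390],(400,300))]))
```

```text
(no output)
```

View pics/c4.png

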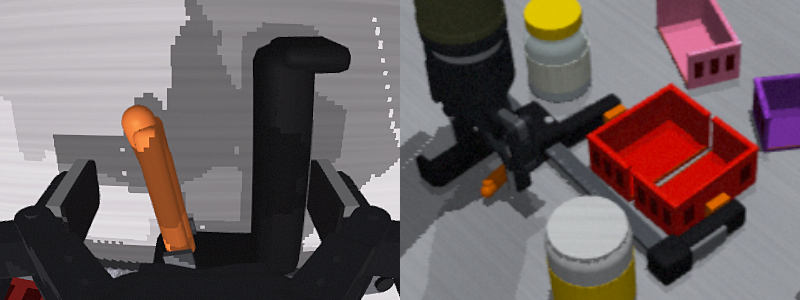

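In c4 the handle touches the right finger. Opening symmetrically let the spring push the handle back to +y and yawed the clamp about 3°. Two changes: move the tool to -y in step with the opening, and use the next close to nudge the handle back.

```bash
python3 -m jog '[{"xyz":[0,4,0],"twist":0,"grip":0},{"xyz":[0,4,0],"twist":0,"grip":60},{"xyz":[0,4,0],"twist":0,"grip":100},{"xyz":[0,4,0],"twist":0,"grip":170},{"xyz":[0,4,0],"twist":0,"grip":170}]' 20 && python3 -m jog '[{"xyz":[0,0,0],"twist":0,"grip":170},{"xyz":[0,0,0],"twist":0,"grip":170},{"xyz":[0,0,0],"twist":0,"grip":170}]'
cat >> wm.py <<'E'
def side():
    im=cams.get_image("side");s={}
    for a,c,b,m in blobs(mask(im,(7,150,90),(17,255,255)),50):
        p=plane("side",c,.024)[:2]
        if p[0]>.6: s["S" if p[1]>0 else "F"]=p
    d=s["S"]-s["F"];print({k:v.round(4) for k,v in s.items()},"yaw",(-np.arctan2(d[0],d[1])).round(3),"len",np.hypot(*d).round(4),observe()["t"]);return im
E
python3 -c "
from wm import *
side()"
```

```text
t: 4.95
tool_pos: [0.5015, 0.1202, 0.0163]
orientation: [-0.004, 3.139, 0.007]
wrist_force: [-1.3, 4.2, 8.7]
gripper_width: 0.0364
finger_force: 19.1
t: 5.25
tool_pos: [0.5015, 0.1201, 0.0163]
orientation: [-0.004, 3.139, 0.007]
wrist_force: [-1.6, 4.9, 8.7]
gripper_width: 0.036
finger_force: 19.1Traceback (most recent call last):
  File "<string>", line 3, in <module>
    side()
    ~~~~^^
  File "wm.py", line 18, in side
    d=s["S"]-s["F"];print({k:v.round(4) for k,v in s.items()},"yaw",(-np.arctan2(d[0],d[1])).round(3),"len",np.hypot(*d).round(4),observe()["t"]);return im
      ~^^^^^
KeyError: 'S'
```

```bash
sed -i 's/(7,150,90),(17,255,255)),50/(7,150,60),(17,255,255)),15/; s/if p\[0\]>.6:/if p[0]>.6 and abs(p[1])>.04 and a>len(s)*0:/' wm.py
python3 -c "
from wm import *
im=side();cv2.imwrite('pics/s5.png',im)"
```

```text
Traceback (most recent call last):
  File "wm.py", line 18, in side
    d=s["S"]-s["F"];print({k:v.round(4) for k,v in s.items()},"yaw",(-np.arctan2(d[0],d[1])).round(3),"len",np.hypot(*d).round(4),observe()["t"]);return im
      ~^^^^^
KeyError: 'S'
```

```bash
python3 -c "
from h import *
im=cams.get_image('side');im2=cams.get_image('scene')
cv2.imwrite('pics/c5.png',np.hstack([cv2.resize(im2[120:300,210:450],(400,300)),cv2.resize(im[150:330,150:390],(400,300))]))"
```

```text
(no output)
```

View pics/c5.png

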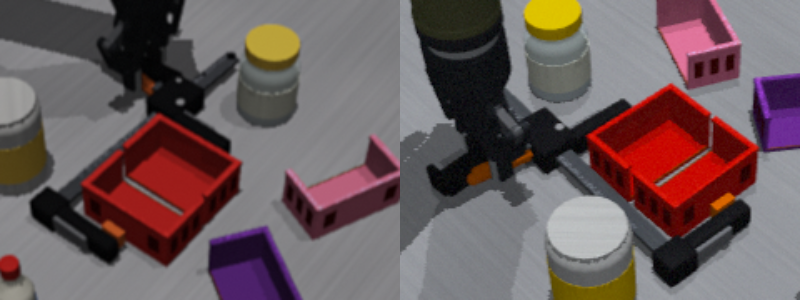

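Picture c5: the tray is still flat with the crack open (side crop (690,160)). The sliding pad is now hidden behind the tray end, and the fixed pad is close to the other end. Releasing with the coordinated shift.

```bash
python3 -m jog '[{"xyz":[0,-2,0],"twist":0,"grip":125},{"xyz":[0,-5,0],"twist":0,"grip":100},{"xyz":[0,-8,0],"twist":0,"grip":75},{"xyz":[0,-11,0],"twist":0,"grip":50},{"xyz":[0,-11,0],"twist":0,"grip":0}]' 20 && python3 -m jog '[{"xyz":[0,0,0],"twist":0,"grip":0},{"xyz":[0,0,0],"twist":0,"grip":0}]'
cat > rel.py <<'E'
from h import *
import sys
c=cams.get_calibration("wrist");s=observe();im=cams.get_image("wrist");cv2.imwrite(sys.argv[1],im)
d=mask(im,(0,0,0),(179,255,62));t=mask(im,(5,150,60),(18,255,255))
for nm,m,z,r in(("handle",d,.030,range(230,301,10)),("trig",t,.025,range(230,331,10))):
    L=[]
    for y in r:
        xs=np.nonzero(m[y])[0]; xs=xs[(xs>200)&(xs<520)]
        if nm=="handle":
            e=[k for k in np.split(xs,np.nonzero(np.diff(xs)>2)[0]+1) if len(k)>25]
            if not e: continue
            e=max(e,key=len); L.append((y,*[v for x in(e[0],e[-1]) for v in plane("wrist",(x,y),z,c)[:2]]))
        elif len(xs)>5: L.append((y,*plane("wrist",(xs[0],y),z,c)[:2]))
    L=np.array(L);print(nm);print(L[::2].round(4))
    if nm=="handle":print("slopes",np.polyfit(L[:,1],L[:,2],1).round(3),np.polyfit(L[:,3],L[:,4],1).round(3))
print(s["t"],s["tool_pos"].round(4))
im=cams.get_image("side")
for a,q,b,m in blobs(mask(im,(7,150,90),(17,255,255)),60):print(a,q.round(1),plane("side",q,.024).round(4))
E
python3 rel.py pics/w6.png
python3 - <<'E'
import cv2,numpy as np
im=cv2.imread("pics/w6.png");cv2.imwrite("pics/w6v.png",im)
E
```

```text
t: 5.95
tool_pos: [0.5004, 0.105, 0.0152]
orientation: [-0.002, -3.141, 0.002]
wrist_force: [0.3, -0.3, -0.1]
gripper_width: 0.0808
finger_force: 0.0
t: 6.15
tool_pos: [0.5005, 0.1065, 0.0153]
orientation: [0.001, -3.141, -0.001]
wrist_force: [-0.5, 0.2, -0.2]
gripper_width: 0.0855
finger_force: 0.0
handle
[[2.300e+02 4.570e-01 1.158e-01 4.569e-01 1.354e-01]
 [2.500e+02 4.638e-01 1.159e-01 4.638e-01 1.355e-01]
 [2.700e+02 4.708e-01 1.161e-01 4.709e-01 1.357e-01]
 [2.900e+02 4.781e-01 1.163e-01 4.783e-01 1.363e-01]]
slopes [0.026 0.104] [0.042 0.116]
trig
[[2.600e+02 4.692e-01 7.270e-02]
 [2.800e+02 4.768e-01 7.020e-02]
 [3.000e+02 4.847e-01 7.290e-02]
 [3.200e+02 4.930e-01 7.560e-02]]
6.15 [0.5005 0.1065 0.0153]
123 [210.2 265.1] [0.4806 0.0702 0.024 ]
112 [342.8 273. ] [ 0.6223 -0.089   0.024 ]
```

View pics/w6v.png

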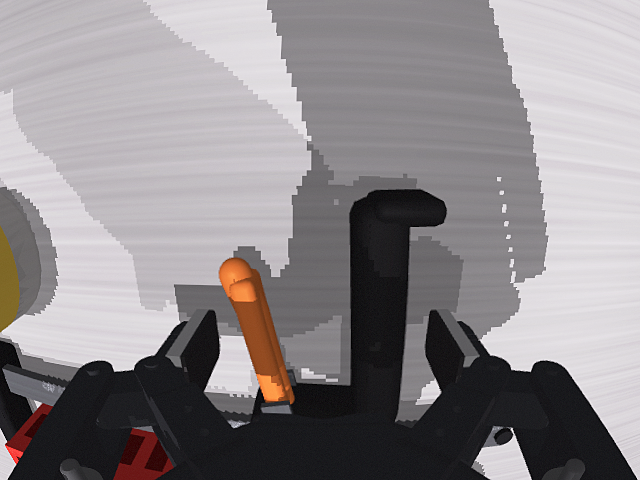

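w6 shows the handle outer edge at y 0.137 and the trigger at 0.077, centred on the tool, so the follow-up shift works. The clamp has yawed about -0.05 rad; on this squeeze I'll try twisting it back while held.

```bash
python3 -m jog '[{"xyz":[0,1,0],"twist":0,"grip":60},{"xyz":[0,1,0],"twist":0,"grip":100},{"xyz":[0,1,0],"twist":0,"grip":170},{"xyz":[0,1,0],"twist":0,"grip":170},{"xyz":[0,1,0],"twist":-0.08,"grip":170}]' 22 && python3 -m jog '[{"xyz":[0,-2,0],"twist":0,"grip":170},{"xyz":[0,-2,0],"twist":0,"grip":170},{"xyz":[0,-2,0],"twist":0,"grip":170}]' && python3 -m jog '[{"xyz":[0,-2,0],"twist":0.04,"grip":125},{"xyz":[0,-5,0],"twist":0.08,"grip":100},{"xyz":[0,-8,0],"twist":0.08,"grip":75},{"xyz":[0,-11,0],"twist":0.08,"grip":50},{"xyz":[0,-11,0],"twist":0.08,"grip":0}]' 20 && python3 -m jog '[{"xyz":[0,0,0],"twist":0,"grip":0},{"xyz":[0,0,0],"twist":0,"grip":0}]' && python3 rel.py pics/w7.png
```

```text
t: 6.75
tool_pos: [0.5006, 0.1085, 0.0161]
orientation: [-0.129, 3.138, 0.002]
wrist_force: [-1.5, -1.2, 9.9]
gripper_width: 0.0358
finger_force: 22.0
t: 7.05
tool_pos: [0.5008, 0.1073, 0.0161]
orientation: [-0.13, 3.138, 0.004]
wrist_force: [-2.0, 3.4, 8.5]
gripper_width: 0.0356
finger_force: 20.9
t: 7.55
tool_pos: [0.5017, 0.0932, 0.0152]
orientation: [-0.002, -3.141, 0.001]
wrist_force: [0.6, -0.2, -0.3]
gripper_width: 0.0805
finger_force: 0.0
t: 7.75
tool_pos: [0.5016, 0.0944, 0.0153]
orientation: [0.0, -3.141, -0.0]
wrist_force: [0.0, 0.1, -0.5]
gripper_width: 0.0855
finger_force: 0.0
handle
[[2.300e+02 4.581e-01 1.028e-01 4.579e-01 1.224e-01]
 [2.500e+02 4.648e-01 1.033e-01 4.648e-01 1.228e-01]
 [2.700e+02 4.719e-01 1.038e-01 4.720e-01 1.234e-01]
 [2.900e+02 4.792e-01 1.047e-01 4.794e-01 1.240e-01]]
slopes [0.081 0.066] [0.076 0.088]
trig
[[2.700e+02 4.740e-01 6.010e-02]
 [2.900e+02 4.818e-01 5.780e-02]
 [3.100e+02 4.899e-01 6.130e-02]
 [3.300e+02 4.983e-01 6.440e-02]]
7.75 [0.5016 0.0944 0.0153]
82 [319.7 250.5] [ 0.6292 -0.0288  0.024 ]
106 [216.2 268.4] [0.4834 0.058  0.024 ]
115 [345.6 268.5] [ 0.6322 -0.0856  0.024 ]
```

Twist-back worked: handle slope is near its starting value and the fixed pad is back at x 0.632. The jaw has advanced about 28 mm. Fourth squeeze.

```bash
python3 -m jog '[{"xyz":[0,1,0],"twist":0,"grip":60},{"xyz":[0,1,0],"twist":0,"grip":100},{"xyz":[0,1,0],"twist":0,"grip":170},{"xyz":[0,1,0],"twist":0,"grip":170},{"xyz":[0,1,0],"twist":-0.03,"grip":170}]' 20 && python3 -m jog '[{"xyz":[0,-2,0],"twist":0,"grip":170},{"xyz":[0,-2,0],"twist":0,"grip":170},{"xyz":[0,-2,0],"twist":0,"grip":170}]' && python3 -m jog '[{"xyz":[0,-2,0],"twist":0.03,"grip":125},{"xyz":[0,-5,0],"twist":0.03,"grip":100},{"xyz":[0,-8,0],"twist":0.03,"grip":75},{"xyz":[0,-11,0],"twist":0.03,"grip":50},{"xyz":[0,-11,0],"twist":0.03,"grip":0}]' 20 && python3 -m jog '[{"xyz":[0,0,0],"twist":0,"grip":0},{"xyz":[0,0,0],"twist":0,"grip":0}]' && python3 rel.py pics/w8.png; python3 -c "
from h import *
im=cams.get_image('side');im2=cams.get_image('scene')
cv2.imwrite('pics/c8.png',np.hstack([cv2.resize(im2[140:280,220:400],(400,311)),cv2.resize(im[180:320,200:380],(400,311))]))"
```

```text
t: 8.35
tool_pos: [0.5023, 0.0983, 0.0162]
orientation: [-0.051, 3.139, 0.007]
wrist_force: [-1.8, 3.4, 7.0]
gripper_width: 0.0355
finger_force: 19.7
t: 8.65
tool_pos: [0.5021, 0.0964, 0.0162]
orientation: [-0.052, 3.139, 0.007]
wrist_force: [-2.4, 4.6, 7.8]
gripper_width: 0.0353
finger_force: 19.4
t: 9.15
tool_pos: [0.5019, 0.0809, 0.0151]
orientation: [-0.002, -3.141, 0.002]
wrist_force: [-0.0, -0.0, -0.0]
gripper_width: 0.0806
finger_force: 0.0
t: 9.35
tool_pos: [0.5019, 0.0824, 0.0153]
orientation: [0.0, -3.141, -0.0]
wrist_force: [-1.0, -0.0, -0.5]
gripper_width: 0.0855
finger_force: 0.0
handle
[[2.300e+02 4.584e-01 9.070e-02 4.582e-01 1.193e-01]
 [2.500e+02 4.652e-01 9.120e-02 4.652e-01 1.107e-01]
 [2.700e+02 4.722e-01 9.170e-02 4.723e-01 1.109e-01]
 [2.900e+02 4.795e-01 9.220e-02 4.797e-01 1.118e-01]]
slopes [0.07  0.059] [-0.124  0.17 ]
trig
[[2.700e+02 4.743e-01 4.910e-02]
 [2.900e+02 4.822e-01 4.530e-02]
 [3.100e+02 4.902e-01 4.880e-02]
 [3.300e+02 4.987e-01 5.150e-02]]
9.35 [0.5019 0.0824 0.0153]
106 [348.  268.3] [ 0.6354 -0.0878  0.024 ]
104 [221.6 272.2] [0.4846 0.0456 0.024 ]
```

View pics/c8.png

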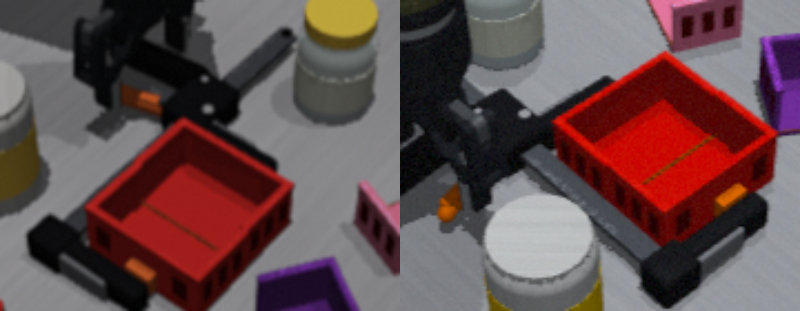

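c8 shows the crack shut down to a thin glue line (scene crop (180,228)), with the tray flat between the jaws. Next squeeze at 22 N, checking whether it stalls short of the full squeeze (about 35.5 mm).

```bash
python3 -m jog '[{"xyz":[0,1,0],"twist":0,"grip":60},{"xyz":[0,1,0],"twist":0,"grip":80},{"xyz":[0,1,0],"twist":0,"grip":100},{"xyz":[0,1,0],"twist":0,"grip":120},{"xyz":[0,1,0],"twist":0,"grip":140}]' 22 && python3 -m jog '[{"xyz":[0,0,0],"twist":0,"grip":170},{"xyz":[0,0,0],"twist":0,"grip":170},{"xyz":[0,0,0],"twist":0,"grip":170},{"xyz":[0,0,0],"twist":0,"grip":170},{"xyz":[0,0,0],"twist":0,"grip":170}]'
python3 - <<'E'
from h import *
im=cams.get_image("side");cv2.imwrite("pics/s9.png",im)
for a,q,b,m in blobs(mask(im,(7,150,90),(17,255,255)),30):print(a,q.round(1),plane("side",q,.024).round(4))
for f in("side0","s9"):
    i=cv2.imread(f"pics/{f}.png");m=mask(i,(0,200,80),(5,255,255))|mask(i,(174,200,80),(179,255,255));m[:,:200]=0
    a,q,b,mm=max(blobs(m,500),key=lambda x:x[0]);ys,xs=np.nonzero(mm)
    P=np.array([plane("side",p,.05)[:2] for p in zip(xs,ys)]);k=[xs.argmin(),ys.argmin(),xs.argmax()]
    print(f,P[k].round(4).tolist(),"len y",np.linalg.norm(P[k[1]]-P[k[2]]).round(4))
E
```

```text
t: 10.05
tool_pos: [0.5029, 0.0877, 0.0165]
orientation: [-0.006, 3.138, 0.01]
wrist_force: [-2.5, 6.2, 12.7]
gripper_width: 0.0442
finger_force: 20.7
t: 10.55
tool_pos: [0.5029, 0.0877, 0.0166]
orientation: [-0.006, 3.138, 0.01]
wrist_force: [-2.0, 6.4, 12.8]
gripper_width: 0.0446
finger_force: 20.7
60 [327.4 251.8] [ 0.6364 -0.0396  0.024 ]
96 [212.9 266.9] [0.4814 0.064  0.024 ]
96 [348.7 269.6] [ 0.6342 -0.0904  0.024 ]
side0 [[0.5748, 0.0504], [0.6843, 0.0477], [0.6834, -0.0757]] len y 0.1234
s9 [[0.5783, 0.0345], [0.6873, 0.031], [0.6883, -0.0865]] len y 0.1175
```

It stalled at 44.5 mm, short of a full squeeze, with the tray measuring its closed length (123.4 → 117.5 mm by the same gauge). I'll take out most of the sideways and downward tool load on the clamp and firm the grip modestly to 25 N, keeping hold.

```bash
python3 -m jog '[{"xyz":[0,1,0],"twist":0,"grip":170},{"xyz":[0,2,-1],"twist":0,"grip":170},{"xyz":[0,3,-1],"twist":0,"grip":170},{"xyz":[0,3,-1],"twist":0,"grip":170},{"xyz":[0,3,-1],"twist":0,"grip":170}]' 25 && python3 -m jog '[{"xyz":[0,0,0],"twist":0,"grip":170},{"xyz":[0,0,0],"twist":0,"grip":170},{"xyz":[0,0,0],"twist":0,"grip":170},{"xyz":[0,0,0],"twist":0,"grip":170},{"xyz":[0,0,0],"twist":0,"grip":170}]'
python3 - <<'E'
from h import *
im=cams.get_image("side");cv2.imwrite("pics/s10.png",im);cv2.imwrite("pics/sc10.png",cams.get_image("scene"))
for n,fs in(("side",("side0","s9","s10")),("scene",("scene0","sc10"))):
  for f in fs:
    i=cv2.imread(f"pics/{f}.png");m=mask(i,(0,200,50),(5,255,255))|mask(i,(174,200,50),(179,255,255));m[:150]=0;m[:,:200]=0
    a,q,b,mm=max(blobs(m,500),key=lambda x:x[0]);ys,xs=np.nonzero(mm)
    P=np.array([plane(n,p,.05)[:2] for p in zip(xs,ys)]);k=[xs.argmin(),ys.argmin(),xs.argmax()]
    print(f,P[k].round(4).tolist(),np.linalg.norm(P[k[1]]-P[k[2]]).round(4),np.linalg.norm(P[k[1]]-P[k[0]]).round(4))
    for nm,lo,hi in(("yellow",(20,120,80),(32,255,255)),):
        print([c.round(1).tolist() for a,c,b,m in blobs(mask(i,lo,hi),80)])
E
```

```text
t: 11.1
tool_pos: [0.5028, 0.0891, 0.0173]
orientation: [-0.004, 3.139, 0.006]
wrist_force: [-1.2, 3.7, 9.4]
gripper_width: 0.0396
finger_force: 24.2
t: 11.6
tool_pos: [0.5028, 0.0891, 0.0173]
orientation: [-0.004, 3.139, 0.006]
wrist_force: [-1.2, 4.2, 10.1]
gripper_width: 0.0395
finger_force: 24.2
side0 [[0.5748, 0.0504], [0.6843, 0.0477], [0.6834, -0.0757]] 0.1234 0.1096
[[241.3, 159.6], [266.7, 328.4]]
s9 [[0.5783, 0.0345], [0.6873, 0.031], [0.6883, -0.0865]] 0.1175 0.1091
[[241.4, 159.6], [266.6, 328.4]]
s10 [[0.5795, 0.0334], [0.6903, 0.0316], [0.6894, -0.0876]] 0.1193 0.1108
[[241.3, 159.6], [266.6, 328.4]]
scene0 [[0.575, -0.0761], [0.5777, 0.048], [0.6842, 0.0454]] 0.1066 0.1241
[[373.1, 145.9]]
sc10 [[0.578, -0.0849], [0.5796, 0.0338], [0.6879, 0.028]] 0.1085 0.1187
[[373.0, 146.5], [210.2, 218.5]]
```

The trigger is held stalled at 39.5 mm with 24 N, above the full-squeeze stop. The tray measures closed in both views (119 mm) and tin and jar have not moved. Handing in.

```bash
python3 -c "
from workcell import job
print(job.job_done())"
```

```text
the job is handed in; nothing more can be done
None
```

The job is handed in: after five pumps the crack is shut, the tray is flat between the jaws, and the trigger is still held at about 24 N, stalled short of a full squeeze. The tin and jar have not moved; I did not re-measure the glue bottle or measure the jaw force directly.

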